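Slide the glued market portico into the gluing clamp

TASK

The little market portico has just been glued together in the assembly cradle on the left. Slide it across the table, never lifting it because its pillars are still wet, into the gluing clamp on the right until its end meets the clamp's end board; then push the clamp's jaw home by its wooden grip so that the portico is held between jaw and fence. Leave the dome, the barrel and the glue bottle behind the work where they stand.

Things in the scene. Friction and masses are not known exactly. Their poses are not given: they have to be found in the camera images.
- portico: Model market portico: long flat roof on pillars, cream plaster, 196 x 55 mm, 57 mm tall. Roof slab 12 mm thick (45 to 57 mm up), sides straight; small beam ends stick out. Origin on the underside (on the table), on the middle line. x axis along its length: the end at x = +101 mm starts in the cradle at its end board, the other end is at x = -95 mm. y across the width, z up.
- cradle: Assembly cradle, fixed: two wooden fences 58 mm tall, 95 mm long, 76 mm apart, and an end board. No finger fits beside the portico in it. Origin on the table, mid lane, at the end board's inner face. The lane runs along its -y axis to the open mouth at y = -95 mm. Fences' inner faces at x = -38 and +38 mm, outer at -52 and +52, feet to 68.
- clamp: Gluing clamp, fixed: fence (58 mm tall; its cork pad's face at x = +30 mm, wood from 36 to 50), end board (58 mm tall, inner face y = 0, x = -125 to 36), front board (36 mm tall, x = -125 to -111). Origin on the table. Lane along +y to the open mouth at y = +95 mm; no finger fits beside the portico in it. The jaw closes along +x. Portico home: its x = -95 mm end touches the end board.
- jaw (a joint): Slide of the clamp's jaw (wooden block 90 mm long, 18 mm thick, 58 mm tall, with a 6 mm cork pad), in m. 0: open, its cork face at clamp x = -46 mm, 76 mm from the fence's cork. It grows as the jaw closes; the gap is 76 mm minus this value, so about 0.021 when it bears on the 55 mm wide portico. Stays where left; takes about 3 N to slide.
- jaw_grip (a point): Middle of the jaw's wooden grip, an upright tab on top of the jaw: 14 mm thick along the clamp's x, 56 mm long along its y, from 58 to 86 mm above the table. This point is 72 mm up, at clamp x = -61 mm (plus the jaw's value), y = +48 mm; it moves with the jaw.
- dome_a: Bystander: plaster dome on a 56 mm tile, 26 mm tall, behind the work. Origin under its centre.
- keg: Bystander: upright dark model barrel, 27 mm across, 34 mm tall, behind the work. Origin under its centre.
- glue: Bystander: glue bottle with an orange cap, 30 mm across, 74 mm tall, behind the work. Origin under its centre.

How it is judged:
By the outcome, as a careful person would: the job done as asked, in the order asked, and still so for the second after the job is handed in, with the robot touching nothing.
It also fails if it takes over 54 s, if anything falls off the work surface, if the arm or the gripper's body presses on something with over 40 N, if the wrist force passes 120 N, or if a joint passes its speed limit or range.

ROBOT

A 6-joint arm with a two-finger parallel gripper is mounted at the origin on the work surface; the furniture and walls round the work are solid. World frame = base frame: x ahead of the robot, y to its left, z up, the work surface at z = 0. Lengths are in m, angles in rad, forces in N, time in s.
With the tool pointing down it reaches from about 0.35 to 0.875 m from the base axis. Payload 4.2 kg.
Tool frame: the origin (TCP) lies on the centre line of the jaws, within the pads' length; the fingertips stand 8 mm ahead of it and the grasp point (between the pads) lies 11 mm behind it; z points along the fingers, y is the line along which they close (so a half turn about z gives the same grasp; the last joint's range is limited). The gripper opens to 85 mm and grips with 20 to 120 N. Pads are 22 mm wide; open, the fingers measure 114 mm over their backs; the gripper's body (76 mm by 85 mm) begins 54 mm behind the grasp point. The pads swing forward as they close: fully open they stand 13 mm farther back than shut.
Start: joints at [1.441, 0.385, 0.008, 0, -1.194, -0.259], TCP at [0.237, 0.578, 0.239] pointing down, gripper open.
Joint ranges: [-3.14, 3.14], [-1.21, 2.06], [-1.07, 1.41], [-3.16, 2.05], [-2.99, -0.16], [-3.1, 3.1]. Speed limits (rad/s): [2.79, 2.79, 3.14, 3.14, 3.14, 3.14].

INTERFACE

Orientations are given as a unit quaternion [w, x, y, z].
In Python, from bench import env gives the robot as it stands.
- The arm moves only by the shell command python3 -m creep 'ROWS'. ROWS is a JSON object of lists of equal length, an entry for each row: "hand": the opening, from 0 (shut) to 1 (fully open); "travel": the shift along the tool's x, y, z in m, a list of three; "turn": the turn about the tool's z in degrees. A call has 1 to 12 rows; each row shifts and turns the commanded pose from where the row before left it, along the tool's axes as they then stand; what a row does not reach is not made up. A row lasts 1/10 s, in which the tool goes at most 50 mm and 8.59 degrees, less where a joint would pass 70% of its speed; a pose out of reach is approached as far as the arm can. A call with a gripper value outside its range is refused whole. The fingers move at their own pace and stop on an object; the grip force is fixed at half the most. Time passes only in rows, so rows that do not move let the fingers close. It gives the time, the measured TCP pose, the force, the opening and the grip force at its end, in the units of the state.
- env.get_obs(): the state, without advancing time (a new reading comes with each control period).
- env.capture(name): name is "scene" or "top" or "wrist"; returns a dict with "img" (420x560x3 uint8, red, green, blue), "camera_matrix" (3x3 intrinsics, pixels), "dist" ([k1, k2, p1, p2, k3] as OpenCV has them; the pictures are not rectified), "position" and "attitude" of the camera in the world; the wrist camera has in their place "tool_from_camera" (4x4, takes a point from camera to tool coordinates, whose origin is the TCP and whose axes are the flange's). Camera axes: x right, y up, looking along -z (the intrinsics and any distortion apply to the point x, -y, -z); pixel columns grow to the right and rows downward; lengths in m; the calibration is good to about 2 mm. A picture is of the moment at which its call begins: read the wrist's pose just before it. There is no depth.
- env.hand_in(): hands the job in; it is judged then, once.
The state is a dict: "time": time; "joint_pos": joint angles; "joint_velocities": joint speeds; "joint_torque": joint torques, N m; "tcp_pos": TCP position; "orientation": TCP orientation; "wrist_force": force on the tool from outside, world axes, zero at the start; "ft_torque": the same for the moment, N m; "opening": opening from 0.0 (shut) to 1.0 (fully open); "gripper_force": force on a finger pad.
Only numpy, scipy, OpenCV 4.12 (cv2) and the standard library are available. Lean on these libraries where they do the work, as an engineer would, in place of code of your own. Each camera call takes 0.05 s, during which the arm holds its last target. There are 200 camera calls.

## Working session

There is one attempt and no reset: what is moved stays moved. The work goes in short steps, Python scripts to look and compute and a shell command to move; the robot and the scene stay as the last step left them, time stands still between calls to the robot, and variables do not carry over. Pictures are saved under pics/ and viewed, at most 13 in all, crops included, and the job is handed in when it is done.

```bash
ls; mkdir -p pics; python3 - <<'E'
from bench import env
import cv2,pickle
o=env.get_obs();print(o)
d={}
for n in("scene","top","wrist"):
    c=env.capture(n);d[n]=c
    cv2.imwrite(f"pics/{n}0.png",c["img"][:,:,::-1])
    print(n,{k:v for k,v in c.items() if k!="img"})
d["obs"]=o
pickle.dump(d,open("c0.pkl","wb"))
E
```

```text
pics
{'time': 0.0, 'joint_pos': array([ 1.44057360e+00,  3.85575173e-01,  6.61039507e-03, -4.75659213e-04,
       -1.19399528e+00, -2.58611000e-01]), 'joint_velocities': array([-6.07641322e-04, -1.92019219e-03,  6.56149504e-04, -9.27714272e-05,
       -2.79996654e-03, -7.48773721e-04]), 'joint_torque': array([-5.43332699e-04, -3.92287731e+01,  1.88401973e+01,  4.18617100e+00,
       -4.64837343e-03, -9.05699835e-07]), 'tcp_pos': array([0.23670973, 0.57782653, 0.23820775]), 'orientation': array([ 1.09381601e-03,  9.81142941e-01, -1.93280392e-01, -1.51193266e-04]), 'wrist_force': array([-0.12618392,  0.18746463,  0.12606236]), 'ft_torque': array([ 0.02550148, -0.00058034, -0.03740181]), 'gripper_force': 0.0, 'opening': 0.9952724293347978}
scene {'camera_matrix': array([[441.33473191,   0.        , 284.17411267],
       [  0.        , 441.33473191, 206.90535793],
       [  0.        ,   0.        ,   1.        ]]), 'dist': array([-0.00979614,  0.        ,  0.        ,  0.        ,  0.        ]), 'position': array([0.83946994, 0.71957678, 0.59463058]), 'attitude': array([0.1913922 , 0.11
[... 345 characters left out ...]
6]), 'attitude': array([-0.69815967, -0.03789836,  0.02748946,  0.71440963])}
wrist {'camera_matrix': array([[289.99057156,   0.        , 276.99729162],
       [  0.        , 289.99057156, 213.1889291 ],
       [  0.        ,   0.        ,   1.        ]]), 'dist': array([-0.01901376,  0.        ,  0.        ,  0.        ,  0.        ]), 'tool_from_camera': array([[ 2.68753397e-04,  9.47476573e-01,  3.19825065e-01,
         8.28183103e-02],
       [ 9.99998850e-01, -7.31943161e-04,  1.32805698e-03,
         1.65716905e-04],
       [ 1.49239664e-03,  3.19824340e-01, -9.47475680e-01,
        -1.34693428e-01],
       [ 0.00000000e+00,  0.00000000e+00,  0.00000000e+00,
         1.00000000e+00]])}
```

View pics/top0.png

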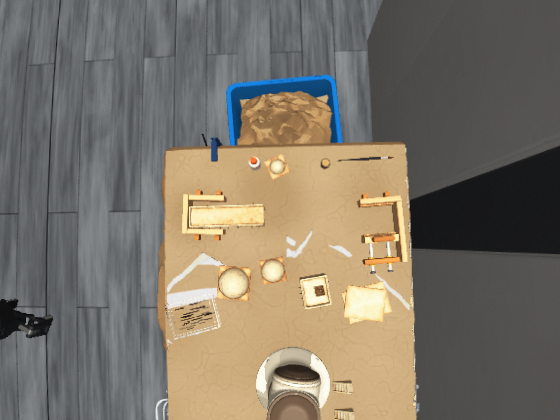

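View pics/scene0.png

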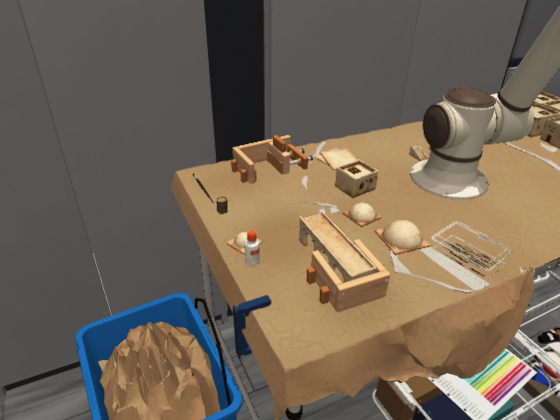

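The top view shows the cradle at left (cols 183-223, rows 193-238) with the portico reaching from it to col 265 at row 215. The clamp is at right (cols 360-408, rows 195-265), with its jaw at row 238. The scene view shows the same things, with the dome, glue and barrel at about (240,242), (252,250) and (222,205). I'll zoom in.

```bash
python3 - <<'E'
import cv2,pickle,numpy as np
d=pickle.load(open("c0.pkl","rb"));t=d["top"]["img"][:,:,::-1];s=d["scene"]["img"][:,:,::-1]
a=cv2.resize(t[180:270,175:275],None,fx=4,fy=4,interpolation=3)
b=cv2.resize(t[180:270,340:420],None,fx=4,fy=4,interpolation=3)
im=np.hstack([a,b])
c=cv2.resize(s[120:190,220:320],None,fx=3.6,fy=3.4,interpolation=3);e=cv2.resize(s[200:310,295:395],None,fx=3.6,fy=2.16,interpolation=3)
r=np.hstack([c,e]);r=cv2.resize(r,(720,238));im=np.vstack([im,r]);print(im.shape)
cv2.imwrite("pics/z1.png",im)
E
```

```text
(598, 720, 3)
```

View pics/z1.png

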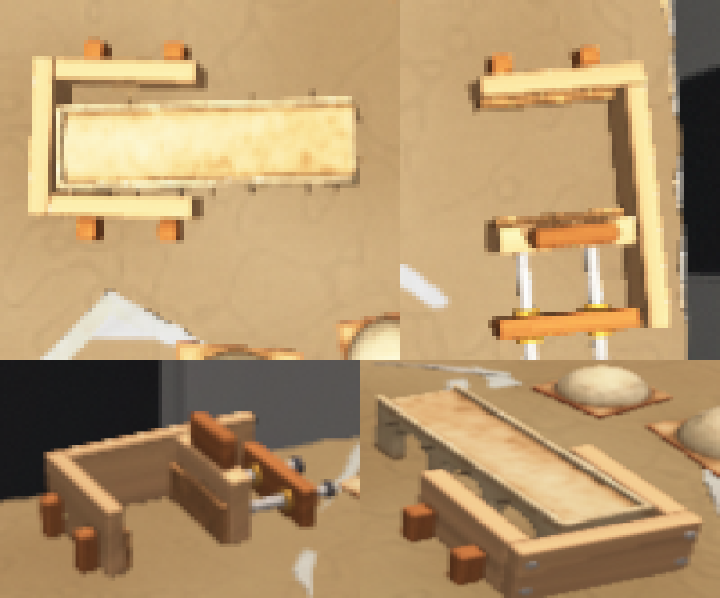

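The zoom shows these roof corners in the left crop: (57,105), (60,192), (354,97) and (357,183). In the right crop the clamp has its fence edge from (480,95) to (612,88), end board inner edge from (612,88) to (648,327), and orange tab from (536,238) to (616,230). The fences are intact and both lanes are clear.

```bash
cat > h.py <<'E'
import cv2,numpy as np,pickle
from scipy.spatial.transform import Rotation as R
def pose(c,o=None):
    if "position" in c:
        return R.from_quat(c["attitude"],scalar_first=True).as_matrix(),np.array(c["position"])
    T=np.array(c["tool_from_camera"]);Q=R.from_quat(o["orientation"],scalar_first=True).as_matrix()
    return Q@T[:3,:3],Q@T[:3,3]+o["tcp_pos"]
def ray(c,uv,o=None):
    A,p=pose(c,o);n=cv2.undistortPoints(np.array(uv,float).reshape(-1,1,2),c["camera_matrix"],c["dist"]).reshape(-1,2)
    return p,np.c_[n[:,0],-n[:,1],-np.ones(len(n))]@A.T
def plane(c,uv,z,o=None):
    p,d=ray(c,uv,o);return p+d*((z-p[2])/d[:,2])[:,None]
def tri(p1,d1,p2,d2):
    out=[]
    for a,b in zip(d1,d2):
        s=np.linalg.lstsq(np.c_[a,-b],p2-p1,rcond=None)[0]
        x,y=p1+s[0]*a,p2+s[1]*b;out.append([*(x+y)/2,np.linalg.norm(x-y)])
    return np.array(out)
def proj(c,P,o=None):
    A,p=pose(c,o);q=(np.array(P)-p)@A
    return cv2.projectPoints(np.c_[q[:,0],-q[:,1],-q[:,2]],np.zeros(3),np.zeros(3),c["camera_matrix"],c["dist"])[0].reshape(-1,2)
E
python3 - <<'E'
from h import *
np.set_printoptions(precision=4,suppress=True)
d=pickle.load(open("c0.pkl","rb"));t,s=d["top"],d["scene"]
L=lambda a:[(175+x/4-.4,180+y/4-.4) for x,y in a]
C=lambda a:[(340+(x-400)/4-.4,180+y/4-.4) for x,y in a]
por=L([(57,105),(60,192),(354,97),(357,183)])
sp=[(295+(x-360)/3.6,200+(y-360)/2.16) for x,y in [(570,535),(655,510),(375,403),(460,387)]]
print("por tri\n",tri(*ray(t,por),*ray(s,sp)));print("por z57\n",plane(t,por,.057))
print("cradle\n",plane(t,L([(53,80),(53,197),(197,78),(193,197)]),.058))
print("clamp fence wood, endboard\n",plane(t,C([(480,95),(612,88),(648,327)]),.058))
tab=C([(536,238),(616,232)])
print("tab\n",plane(t,tab,.086))
st=[(220+x/3.6,120+(y-360)/3.4) for x,y in [(235,450),(193,413)]]
print(tri(*ray(t,tab),*ray(s,st)))
E
```

```text
por tri
 [[0.4811 0.2667 0.0546 0.0079]
 [0.4255 0.2628 0.0571 0.0027]
 [0.4832 0.0681 0.0549 0.0039]
 [0.4265 0.0671 0.0569 0.004 ]]
por z57
 [[0.4841 0.2638 0.057 ]
 [0.4265 0.262  0.057 ]
 [0.4847 0.067  0.057 ]
 [0.4282 0.0661 0.057 ]]
cradle
 [[0.5007 0.2662 0.058 ]
 [0.4233 0.2664 0.058 ]
 [0.4996 0.1703 0.058 ]
 [0.4214 0.1737 0.058 ]]
clamp fence wood, endboard
 [[ 0.4799 -0.1862  0.058 ]
 [ 0.4825 -0.2736  0.058 ]
 [ 0.3258 -0.2905  0.058 ]]
tab
 [[ 0.3855 -0.2135  0.086 ]
 [ 0.3879 -0.2649  0.086 ]]
[[ 0.3821 -0.2139  0.0745  0.0078]
 [ 0.3879 -0.2655  0.0837  0.    ]]
```

```bash
python3 -m creep '{"hand":[1,1,1,1,1,1,1,1],"travel":[[0,0,0],[0,0,0],[0,0,0],[0,0,0],[0,0,0],[0,0,0],[0,0,0],[0,0,0]],"turn":[8.46,8.46,8.46,8.46,8.46,8.46,8.46,8.46]}'
python3 -m creep '{"hand":[1,1,1,1,1,1,1,1,1,1,1,1],"travel":[[0.038,-0.018,0],[0.038,-0.018,0],[0.038,-0.018,0],[0.038,-0.018,0],[0.038,-0.018,0],[0.038,-0.018,0],[0.038,-0.018,0],[0.038,-0.018,0],[0.038,-0.018,0],[0.038,-0.018,0],[0.038,-0.018,0],[0.038,-0.018,0]],"turn":[0,0,0,0,0,0,0,0,0,0,0,0]}'
python3 -m creep '{"hand":[1,1,1],"travel":[[0,0,0],[0,0,0],[0,0,0]],"turn":[0,0,0]}'
python3 - <<'E'
from bench import env
import cv2,pickle
o=env.get_obs();c=env.capture("wrist");c["obs"]=o
pickle.dump(c,open("w1.pkl","wb"));cv2.imwrite("pics/w1.png",c["img"][:,:,::-1]);print(o["tcp_pos"],o["orientation"])
E
```

```text
time: 0.95
tcp_pos: [0.2368, 0.5781, 0.2388]
orientation: [-0.0, -0.705, 0.709, -0.0]
wrist_force: [0.6, 0.2, -0.7]
opening: 1.001
gripper_force: 0.0
time: 2.15
tcp_pos: [0.4535, 0.1208, 0.2393]
orientation: [-0.0, 0.707, -0.707, -0.0]
wrist_force: [0.6, 0.6, 0.4]
opening: 0.997
gripper_force: 0.0
time: 2.45
tcp_pos: [0.453, 0.123, 0.2392]
orientation: [0.0, 0.708, -0.707, -0.0]
wrist_force: [0.0, 0.7, -0.5]
opening: 0.999
gripper_force: 0.0
[0.45296302 0.12299156 0.23917584] [ 7.85976376e-05  7.07580856e-01 -7.06632374e-01 -1.19201387e-04]
```

View pics/w1.png

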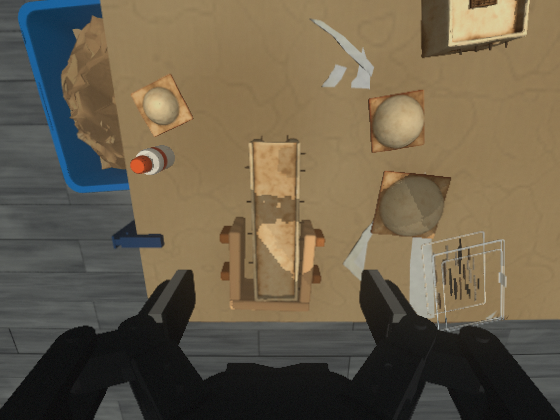

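The wrist view shows the portico's roof corners at (250,142), (299,142), (254,300) and (299,301). Beam ends show at rows about 170, 203 and 238. The cradle fences end at row 220.

```bash
python3 - <<'E'
from h import *
np.set_printoptions(precision=4,suppress=True)
d=pickle.load(open("c0.pkl","rb"));t=d["top"];w=pickle.load(open("w1.pkl","rb"));o=w["obs"]
uv=[(250,142),(299,142),(254,300),(299,301)]
print(plane(w,uv,.057,o))
tp=[(175+x/4-.4,180+y/4-.4) for x,y in [(354,97),(357,183),(57,105),(60,192)]]
print(tri(*ray(w,uv,o),*ray(t,tp)))
print("beams,mouth",plane(w,[(275,150),(275,170),(275,203),(275,237),(240,220),(310,220)],.052,o)[:,1])
print("cradle fence inner",plane(w,[(245,219),(303,219)],.058,o))
g=cv2.cvtColor(w["img"][:,:,::-1].copy(),cv2.COLOR_BGR2GRAY)
for r in range(155,295,8): print(r,g[r,236:316:2])
cv2.imwrite("pics/w1z.png",cv2.resize(w["img"][120:320,210:340,::-1],None,fx=3,fy=3,interpolation=3))
E
```

```text
[[0.4824 0.0677 0.057 ]
 [0.4301 0.0676 0.057 ]
 [0.4829 0.2659 0.057 ]
 [0.4249 0.2673 0.057 ]]
[[0.4803 0.0648 0.0923 0.0023]
 [0.429  0.0677 0.0446 0.0019]
 [0.483  0.2627 0.0615 0.0012]
 [0.426  0.2592 0.0682 0.0002]]
beams,mouth [0.0766 0.0986 0.137  0.1798 0.1581 0.1579]
cradle fence inner [[0.4905 0.1547 0.058 ]
 [0.4233 0.1545 0.058 ]]
155 [118 118 119 119 120 121 111 182 135 133 158 161 152 139 146 157 159 148
 158 162 165 153 142 135 135 144 145 137 123 105  86 154 125 122 123 123
 123 124 127 128]
163 [118 118 119 120 120 121 118 163 153 106 150 164 162 162 158 149 151 156
 160 155 152 141 133 135 139 135 132 130 123 108  89 153 121 124 127 126
 127 131 130 126]
171 [119 119 120 121 121 120 119 153 149 104 142 158 163 159 158 158 157 155
 154 158 160 148 141 116 114 114 116 118 130 118  91 153  98  84  84 126
 127 129 128 127]
179 [121 121 121 121 121 120 120 151 157  87 129 151 160 159 156 154 151 149
 156 156 150 152 158 159 156 157 154 155 152 127 115 170 125 128 129 128
 128 129 129 129]
187 [123 123 122 122 121 123 123 150 162 105 151 166 169 168 168 166 163 159
 150 
[... 1569 characters left out ...]
81 161 170
 173 172 167 119]
267 [123 118  87  72  95 116 119 118 117 120  75  85 110 118 120 120 122 125
 124 121 122 123 122 156 179 178 179 173 158  85 176 132  73 117 167 171
 172 172 128  61]
275 [122 120  85  69  97 118 117 118 120 120  92 100 114 118 120 121 119 123
 124 123 124 122 121 116 113 113 115 116 106 106 187  89  73 102 112 112
 112 113  85  67]
283 [124 117  83  67  71  71  73  72  70 114 107  86 103 115 118 119 122 123
 125 122 120 119 119 121 120 118 119 112  98  84 128  77  75 118 123 122
 112 106  96  98]
291 [124 118  86  70  72  71  70  71  70 108 115  85 108 117 120 119 122 123
 121 121 119 120 123 122 122 124 117 113 102  81 123  83  93 121 123 124
 123 106 126 124]
```

View pics/w1z.png

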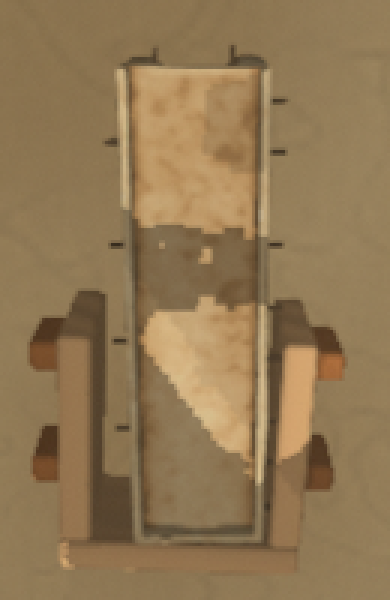

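```bash
python3 -m creep '{"hand":[1,1,1,1,1,1,1,1,1],"travel":[[0.006,-0.003,0.034],[0,0,0.034],[0,0,0.034],[0,0,0.034],[0,0,0.034],[0,0,0.02],[0,0,0.012],[0,0,0],[0,0,0]],"turn":[0,0,0,0,0,0,0,0,0]}'
python3 -m creep '{"hand":[0.9,0.8,0.75,0.7,0.65,0.6,0.55,0.55,0.55,0.55],"travel":[[0,0,0],[0,0,0],[0,0,0],[0,0,0],[0,0,0],[0,0,0],[0,0,0],[0,0,0],[0,0,0],[0,0,0]],"turn":[0,0,0,0,0,0,0,0,0,0]}'
```

```text
time: 3.4
tcp_pos: [0.4563, 0.1176, 0.0376]
orientation: [-0.0, 0.708, -0.706, 0.0]
wrist_force: [-0.1, 0.6, -0.2]
opening: 0.998
gripper_force: 0.0
time: 4.4
tcp_pos: [0.4562, 0.1164, 0.0379]
orientation: [0.0, 0.707, -0.707, 0.0]
wrist_force: [-1.8, -0.3, 5.1]
opening: 0.63
gripper_force: 63.3
```

```bash
python3 -m creep '{"hand":[0.55,0.55,0.55,0.55,0.55,0.55,0.55,0.55,0.55,0.55,0.55,0.55],"travel":[[0.006,0,0],[0.012,0,0],[0.015,0,0],[0.015,0,0],[0.015,0,0],[0.015,0,0],[0.015,0,0],[0.015,0,0],[0.015,0,0],[0.015,0,0],[0.008,0,0],[0.004,0,0]],"turn":[0,0,0,0,0,0,0,0,0,0,0,0]}'
python3 -m creep '{"hand":[0.55,0.55,0.65,0.75,0.85,1,1,1],"travel":[[0,0,0],[0,0,0],[0,0,0],[0,0,0],[0,0,0],[0,0,0],[0,0,0],[0,0,0]],"turn":[0,0,0,0,0,0,0,0]}'
```

```text
time: 5.6
tcp_pos: [0.4568, -0.0347, 0.0379]
orientation: [0.001, -0.707, 0.707, -0.0]
wrist_force: [1.2, 5.1, 6.9]
opening: 0.634
gripper_force: 63.7
time: 6.4
tcp_pos: [0.4562, -0.0335, 0.0372]
orientation: [0.0, 0.707, -0.707, -0.0]
wrist_force: [-0.1, -0.3, -0.4]
opening: 1.001
gripper_force: 0.0
```

```bash
python3 -m creep '{"hand":[1,1,1,1,1,1,1,1,1,1,1],"travel":[[0,0,-0.04],[0,0,-0.04],[0,0,-0.04],[0,0,-0.04],[0,0,-0.04],[0.02,0,0],[0.03,0,0],[0.03,0,0],[0.02,0,0],[0,0,0],[0,0,0]],"turn":[0,0,0,0,0,0,0,0,0,0,0]}'
cat > snap.py <<'E'
import sys,cv2,pickle
from bench import env
n=sys.argv[1];o=env.get_obs();c=env.capture("wrist");c["obs"]=o
pickle.dump(c,open(n+".pkl","wb"));cv2.imwrite(f"pics/{n}.png",c["img"][:,:,::-1]);print(o["tcp_pos"])
E
python3 snap.py w2
python3 -m creep '{"hand":[1,1,1,1,1,1],"travel":[[0.03,0.02,0],[0.03,0.02,0],[0.03,0.02,0],[0.02,0.01,0],[0,0,0],[0,0,0]],"turn":[0,0,0,0,0,0]}'
python3 snap.py w3
python3 - <<'E'
import cv2,numpy as np
a=cv2.imread("pics/w2.png")[0:320,120:420];b=cv2.imread("pics/w3.png")[0:320,120:420]
cv2.imwrite("pics/w23.png",np.hstack([cv2.resize(x,None,fx=1.33,fy=1.8,interpolation=3) for x in(a,b)]))
E
```

```text
time: 7.5
tcp_pos: [0.4561, -0.1335, 0.2371]
orientation: [-0.0, -0.707, 0.707, 0.0]
wrist_force: [-0.4, -0.6, 0.4]
opening: 1.002
gripper_force: 0.0
[ 0.45614971 -0.1335281   0.23706123]
time: 8.15
tcp_pos: [0.3867, -0.243, 0.2373]
orientation: [-0.0, 0.707, -0.707, 0.0]
wrist_force: [0.0, 0.2, 0.7]
opening: 0.999
gripper_force: 0.0
[ 0.38672543 -0.24302445  0.23733938]
```

View pics/w23.png

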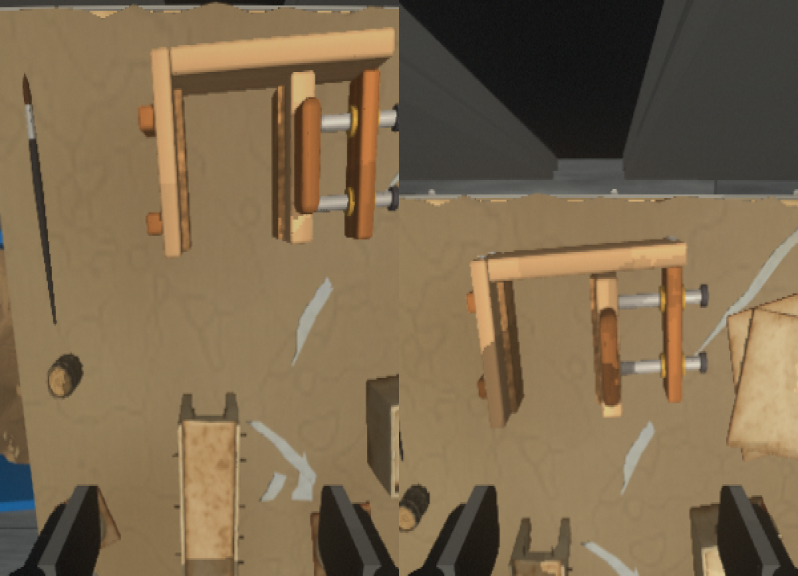

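The left half (w2) shows the clamp's end board inner edge from (173,74) to (395,56), fence inner edge from (171,74) to (181,250), jaw top from (291,72) to (290,243), and tab from (311,98) to (310,212). The portico's leading end is at (181..239,418). The right half (w3) shows the same edges lower down.

```bash
python3 - <<'E'
from h import *
np.set_printoptions(precision=4,suppress=True)
a=pickle.load(open("w2.pkl","rb"));b=pickle.load(open("w3.pkl","rb"))
A=lambda l:[(120+x/1.33-.2,y/1.8-.2) for x,y in l]
B=lambda l:[(120+(x-399)/1.33-.2,y/1.8-.2) for x,y in l]
pa=[(173,74),(181,250),(311,98),(310,212),(291,72),(290,243)]
pb=[(491,282),(505,425),(608,310),(612,404),(596,278),(603,415)]
T=tri(*ray(a,A(pa),a["obs"]),*ray(b,B(pb),b["obs"]))
print("corner,fence mouth,tab far,tab near,jaw far,near\n",T)
for c,f,p in((a,A,pa),(b,B,pb)):
    P=plane(c,f(p),.058,c["obs"]);P[2:4]=plane(c,f(p[2:4]),.086,c["obs"]);print(P)
    e=plane(c,f([(173,74),(395,56)] if c is a else [(491,282),(686,262)]),.058,c["obs"]);print("endboard",e,np.degrees(np.arctan2(*(e[0]-e[1])[[1,0]])))
    q=P[1]-P[0];print("fence dir",np.degrees(np.arctan2(q[0],q[1])),"tab",np.degrees(np.arctan2(*(P[3]-P[2])[:2])),"jaw",np.degrees(np.arctan2(*(P[5]-P[4])[:2])))
print("cork top",plane(a,A([(183,90),(189,248)]),.05,a["obs"]), plane(b,B([(505,285),(521,405)]),.05,b["obs"]))
print("portico lead",plane(a,A([(181,418),(239,419)]),.057,a["obs"]))
print("portico sides",plane(a,A([(181,418),(180,558),(239,419),(239,558)]),.057,a["obs"]))
E
```

```text
corner,fence mouth,tab far,tab near,jaw far,near
 [[ 0.4823 -0.2836  0.058   0.0006]
 [ 0.4781 -0.1924  0.0612  0.0012]
 [ 0.387  -0.2696  0.0754  0.0011]
 [ 0.384  -0.214   0.0802  0.0002]
 [ 0.3972 -0.2854  0.0551  0.    ]
 [ 0.3919 -0.1962  0.0536  0.0001]]
[[ 0.4826 -0.2837  0.058 ]
 [ 0.4788 -0.1925  0.058 ]
 [ 0.389  -0.2674  0.086 ]
 [ 0.3854 -0.214   0.086 ]
 [ 0.3977 -0.2848  0.058 ]
 [ 0.3928 -0.1966  0.058 ]]
endboard [[ 0.4826 -0.2837  0.058 ]
 [ 0.3237 -0.2928  0.058 ]] 3.279099410021713
fence dir -2.3447981508918394 tab -3.8547454139147517 jaw -3.2003691476771303
[[ 0.4821 -0.2834  0.058 ]
 [ 0.4785 -0.1908  0.058 ]
 [ 0.3874 -0.2719  0.086 ]
 [ 0.3842 -0.2163  0.086 ]
 [ 0.3971 -0.2858  0.058 ]
 [ 0.3917 -0.198   0.058 ]]
endboard [[ 0.4821 -0.2834  0.058 ]
 [ 0.3252 -0.2953  0.058 ]] 4.320262688814767
fence dir -2.1869432915086544 tab -3.3345920603506407 jaw -3.499781520206085
cork top [[ 0.476  -0.2776  0.05  ]
 [ 0.4729 -0.1931  0.05  ]] [[ 0.473  -0.2805  0.05  ]
 [ 0.4653 -0.2017  0.05  ]]
portico lead [[ 0.4814 -0.0861  0.057 ]
 [ 0.4302 -0.0854  0.057 ]]
portico sides [[ 0.4814 -0.0861  0.057 ]
 [ 0.4849  0.0228  0.057 ]
 [ 0.4302 -0.0854  0.057 ]
 [ 0.4274  0.0228  0.057 ]]
```

```bash
python3 -m creep '{"hand":[1,1,1,1,1,1,1,1,1,1],"travel":[[-0.03,-0.008,0],[-0.038,-0.009,0],[-0.038,-0.009,0],[-0.038,-0.009,0],[-0.038,-0.009,0],[-0.038,-0.009,0],[-0.038,-0.009,0],[-0.026,-0.007,0],[0,0,0],[0,0,0]],"turn":[0,0,0,0,0,0,0,0,0,0]}'
python3 snap.py w4
python3 - <<'E'
import cv2
a=cv2.imread("pics/w4.png");cv2.imwrite("pics/w4z.png",cv2.resize(a[100:320,190:360],None,fx=2.7,fy=2.7,interpolation=3))
E
```

```text
time: 9.2
tcp_pos: [0.4551, 0.042, 0.2371]
orientation: [0.0, 0.709, -0.706, -0.0]
wrist_force: [0.3, 0.2, -0.3]
opening: 1.0
gripper_force: 0.0
[0.45509894 0.04204817 0.23708314]
```

View pics/w4z.png

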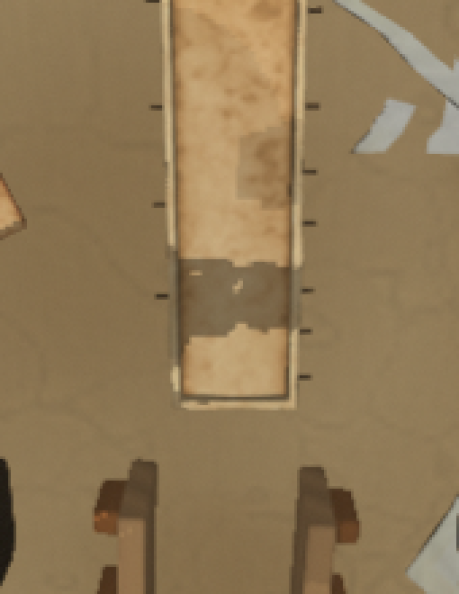

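The zoom shows beam ends on the left at rows 107, 205 and 296, and on the right at rows 172, 223, 291, 331 and 377. The free window on both sides is centred at row 257. The trailing end is at row 405 and the portico is clear of the cradle.

```bash
python3 - <<'E'
from h import *
np.set_printoptions(precision=4,suppress=True)
a=pickle.load(open("w4.pkl","rb"))
f=lambda l:[(190+x/2.7-.3,100+y/2.7-.3) for x,y in l]
print(plane(a,f([(172,257),(299,257),(181,405),(296,405),(165,0),(306,0)]),.057,a["obs"]))
print(plane(a,f([(235,223),(235,257),(235,291)]),.05,a["obs"]))
E
```

```text
[[ 0.482   0.0445  0.057 ]
 [ 0.4292  0.0443  0.057 ]
 [ 0.4795  0.1124  0.057 ]
 [ 0.4285  0.1122  0.057 ]
 [ 0.4825 -0.0554  0.057 ]
 [ 0.4295 -0.0556  0.057 ]]
[[0.4559 0.0316 0.05  ]
 [0.4558 0.0463 0.05  ]
 [0.4558 0.0615 0.05  ]]
```

```bash
python3 -m creep '{"hand":[1,1,1,1,1,1,1,1],"travel":[[-0.0035,-0.0005,0.034],[0,0,0.034],[0,0,0.034],[0,0,0.034],[0,0,0.034],[0,0,0.018],[0,0,0.011],[0,0,0]],"turn":[0,0,0,0,0,0,0,0]}'
python3 -m creep '{"hand":[0.9,0.8,0.75,0.7,0.65,0.6,0.55,0.55,0.55,0.55],"travel":[[0,0,0],[0,0,0],[0,0,0],[0,0,0],[0,0,0],[0,0,0],[0,0,0],[0,0,0],[0,0,0],[0,0,0]],"turn":[0,0,0,0,0,0,0,0,0,0]}'
python3 -m creep '{"hand":[0.55,0.55,0.55,0.55,0.55,0.55,0.55,0.55,0.55,0.55,0.55,0.55],"travel":[[0,0,0],[0,0,0],[0.0086,0.0032,0],[0.0108,0.004,0],[0.0108,0.004,0],[0.0108,0.004,0],[0.0108,0.004,0],[0.0108,0.004,0],[0.0108,0.004,0],[0.0086,0.003,0],[0.004,0.0016,0],[0,0,0]],"turn":[-1.6,-1.7,0,0,0,0,0,0,0,0,0,0]}'
```

```text
time: 10.05
tcp_pos: [0.4546, 0.0429, 0.037]
orientation: [-0.002, -0.707, 0.707, 0.001]
wrist_force: [0.1, -0.1, -0.4]
opening: 1.003
gripper_force: 0.0
time: 11.05
tcp_pos: [0.456, 0.0441, 0.0391]
orientation: [-0.0, 0.708, -0.707, 0.0]
wrist_force: [-1.6, -1.4, 4.2]
opening: 0.631
gripper_force: 63.6
time: 12.25
tcp_pos: [0.4297, -0.0447, 0.0391]
orientation: [-0.001, 0.727, -0.687, 0.001]
wrist_force: [1.7, -1.5, 5.7]
opening: 0.635
gripper_force: 63.6
```

```bash
python3 -m creep '{"hand":[0.55,0.55,0.55,0.55,0.55,0.55,0.55,0.55,0.55,0.55,0.55,0.55],"travel":[[0.006,0.001,0],[0.01,0.001,0],[0.012,0,0],[0.012,0,0],[0.012,0,0],[0.012,0,0],[0.012,0,0],[0.012,0,0],[0.008,0,0],[0.004,0,0],[0,0,0],[0,0,0]],"turn":[0,0,0,0,0,0,0,0,0,0,0,0]}'
python3 snap.py w5
python3 - <<'E'
from h import *
from bench import env
c=env.capture("top");pickle.dump(c,open("t5.pkl","wb"))
a=cv2.resize(c["img"][180:270,290:420,::-1],(400,277),interpolation=3)
w=cv2.imread("pics/w5.png");w=cv2.resize(w,(400,300));cv2.imwrite("pics/v5.png",np.vstack([a,w]))
E
```

```text
time: 13.45
tcp_pos: [0.4328, -0.1447, 0.039]
orientation: [-0.0, 0.727, -0.687, 0.001]
wrist_force: [0.2, -0.5, 7.3]
opening: 0.63
gripper_force: 63.9
[ 0.4328324  -0.14468486  0.03902978]
```

View pics/v5.png

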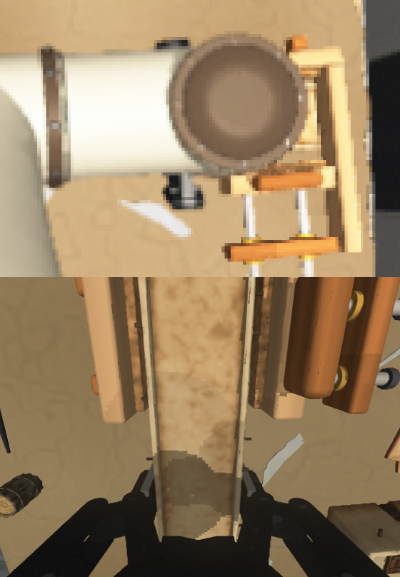

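The portico is inside the clamp lane with a clear gap on both sides, and its leading end is still short of the end board. I'll creep in until contact.

```bash
python3 -m creep '{"hand":[0.55,0.55,0.55,0.55,0.55,0.55],"travel":[[0.003,0,0],[0.003,0,0],[0.002,0,0],[0.001,0,0],[0,0,0],[0,0,0]],"turn":[0,0,0,0,0,0]}'
python3 -m creep '{"hand":[0.55,0.55,0.55,0.55],"travel":[[0.001,0,0],[0.001,0,0],[0,0,0],[0,0,0]],"turn":[0,0,0,0]}'
```

```text
time: 14.15
tcp_pos: [0.4332, -0.1529, 0.0391]
orientation: [-0.0, 0.727, -0.686, 0.0]
wrist_force: [-0.1, 5.1, 8.9]
opening: 0.631
gripper_force: 64.0
time: 14.55
tcp_pos: [0.4333, -0.1548, 0.039]
orientation: [-0.0, 0.727, -0.686, 0.0]
wrist_force: [0.4, 5.8, 8.1]
opening: 0.629
gripper_force: 64.0
```

```bash
python3 -m creep '{"hand":[0.55,0.55,0.55,0.55],"travel":[[0.001,0,0],[0.001,0,0],[0,0,0],[0,0,0]],"turn":[0,0,0,0]}'
```

```text
time: 14.95
tcp_pos: [0.4335, -0.1568, 0.039]
orientation: [-0.0, 0.727, -0.686, 0.0]
wrist_force: [0.1, 5.4, 8.5]
opening: 0.631
gripper_force: 64.0
```

```bash
python3 -m creep '{"hand":[0.55,0.55,0.55],"travel":[[0.001,0,0],[0,0,0],[0,0,0]],"turn":[0,0,0]}'
python3 -m creep '{"hand":[0.55,0.55,0.55],"travel":[[0.001,0,0],[0,0,0],[0,0,0]],"turn":[0,0,0]}'
```

```text
time: 15.25
tcp_pos: [0.4335, -0.1578, 0.0391]
orientation: [-0.0, 0.727, -0.686, 0.0]
wrist_force: [-0.4, 5.9, 8.3]
opening: 0.629
gripper_force: 64.0
time: 15.55
tcp_pos: [0.4335, -0.1579, 0.039]
orientation: [-0.001, 0.727, -0.686, -0.0]
wrist_force: [-1.0, 12.7, 9.8]
opening: 0.629
gripper_force: 64.3
```

```bash
python3 -m creep '{"hand":[0.6,0.7,0.8,0.9,1,1,1,1,1,1],"travel":[[-0.001,0,0],[0,0,0],[0,0,0],[0,0,0],[0,0,0],[0,0,0],[0,0,-0.02],[0,0,-0.03],[0,0,-0.035],[0,0,-0.035]],"turn":[0,0,0,0,0,0,0,0,0,0]}'
python3 -m creep '{"hand":[0.5,0,0,0,0,0,0,0,0,0,0],"travel":[[0.016,0.02,0],[0.024,0.028,0],[0.024,0.028,0],[0.016,0.018,0],[0,0,0],[0,0,0],[0,0,0],[0,0,0],[0,0,0],[0,0,0],[0,0,0]],"turn":[0,0,0,0,0,0,0,0,0,0,0]}'
python3 snap.py w6
python3 - <<'E'
from h import *
from bench import env
c=env.capture("top");pickle.dump(c,open("t6.pkl","wb"))
a=cv2.resize(c["img"][180:270,290:420,::-1],(400,277),interpolation=3)
w=cv2.imread("pics/w6.png");w=cv2.resize(w,(420,315));cv2.imwrite("pics/v6.png",np.vstack([cv2.resize(a,(420,280)),w]))
E
```

```text
time: 16.55
tcp_pos: [0.4332, -0.1577, 0.1593]
orientation: [0.0, 0.727, -0.686, -0.0]
wrist_force: [2.1, -0.2, -0.7]
opening: 0.999
gripper_force: 0.0
time: 17.65
tcp_pos: [0.3447, -0.2428, 0.1583]
orientation: [0.0, 0.728, -0.686, -0.0]
wrist_force: [-0.6, -0.5, 1.2]
opening: 0.003
gripper_force: 0.0
[ 0.34472834 -0.24275564  0.15825779]
```

View pics/v6.png

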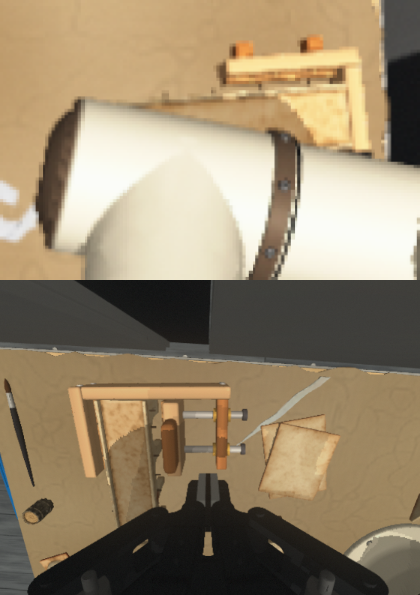

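The portico sits against the end board. The shut fingers hang behind the jaw's tab on its outer side, clear of it. I'll descend and push.

```bash
python3 -m creep '{"hand":[0,0,0,0,0,0],"travel":[[0,0,0.02],[0,0,0.03],[0,0,0.025],[0,0,0.012],[0,0,0],[0,0,0]],"turn":[0,0,0,0,0,0]}'
python3 -m creep '{"hand":[0,0,0,0,0,0,0,0],"travel":[[0,-0.004,0],[0,-0.004,0],[0,-0.004,0],[0,-0.004,0],[0,-0.003,0],[0,-0.003,0],[0,0,0],[0,0,0]],"turn":[0,0,0,0,0,0,0,0]}'
```

```text
time: 18.35
tcp_pos: [0.3449, -0.2431, 0.0716]
orientation: [0.0, 0.728, -0.686, 0.0]
wrist_force: [0.2, -0.3, 0.2]
opening: -0.001
gripper_force: 0.0
time: 19.15
tcp_pos: [0.3663, -0.2416, 0.0712]
orientation: [0.0, 0.727, -0.686, -0.0]
wrist_force: [-0.9, -0.2, 0.6]
opening: -0.004
gripper_force: 0.4
```

```bash
python3 -m creep '{"hand":[0,0,0,0,0],"travel":[[0,-0.002,0],[0,-0.002,0],[0,-0.002,0],[0,-0.002,0],[0,0,0]],"turn":[0,0,0,0,0]}'
python3 -m creep '{"hand":[0,0,0,0,0],"travel":[[0,-0.002,0],[0,-0.002,0],[0,-0.001,0],[0,0,0],[0,0,0]],"turn":[0,0,0,0,0]}'
```

```text
time: 19.65
tcp_pos: [0.3747, -0.2411, 0.0712]
orientation: [-0.0, 0.727, -0.686, -0.0]
wrist_force: [-1.3, 0.3, 1.2]
opening: 0.003
gripper_force: 1.0
time: 20.15
tcp_pos: [0.3795, -0.2408, 0.0712]
orientation: [-0.0, 0.727, -0.686, -0.0]
wrist_force: [-2.4, 1.2, 0.0]
opening: -0.001
gripper_force: 1.2
```

```bash
python3 -m creep '{"hand":[0,0,0,0,0],"travel":[[0,-0.002,0],[0,-0.002,0],[0,-0.001,0],[0,0,0],[0,0,0]],"turn":[0,0,0,0,0]}'
python3 -m creep '{"hand":[0,0,0,0],"travel":[[0,-0.002,0],[0,-0.001,0],[0,0,0],[0,0,0]],"turn":[0,0,0,0]}'
```

```text
time: 20.65
tcp_pos: [0.3845, -0.2405, 0.0712]
orientation: [-0.0, 0.727, -0.686, -0.0]
wrist_force: [-2.3, 1.3, 0.3]
opening: -0.002
gripper_force: 1.6
time: 21.05
tcp_pos: [0.3846, -0.2404, 0.0712]
orientation: [0.002, 0.727, -0.686, -0.002]
wrist_force: [-10.4, -0.6, 6.1]
opening: -0.002
gripper_force: 4.7
```

```bash
python3 -m creep '{"hand":[0,0,0,0],"travel":[[0,-0.001,0],[0,-0.001,0],[0,0,0],[0,0,0]],"turn":[0,0,0,0]}'; python3 snap.py w7
python3 - <<'E'
import cv2
a=cv2.imread("pics/w7.png");cv2.imwrite("pics/w7z.png",cv2.resize(a[0:340,60:400],None,fx=1.7,fy=1.7,interpolation=3))
E
```

```text
time: 21.45
tcp_pos: [0.3847, -0.2404, 0.0712]
orientation: [0.003, 0.727, -0.687, -0.004]
wrist_force: [-12.1, -1.7, 9.5]
opening: -0.0
gripper_force: 6.8
[ 0.38465764 -0.24036823  0.0711747 ]
```

View pics/w7z.png

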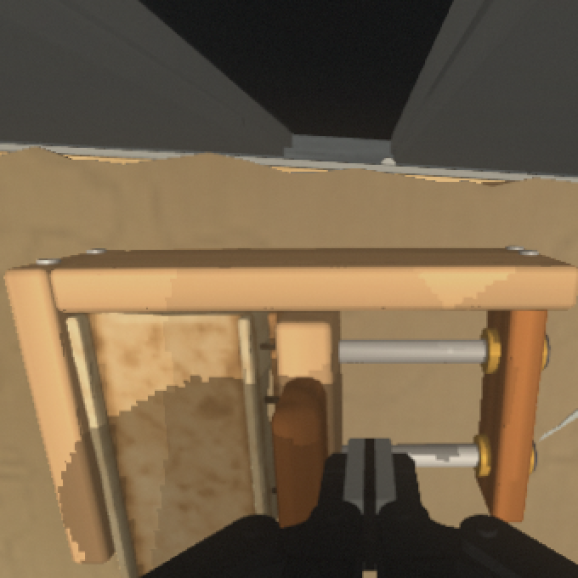

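The jaw has come up near the roof: its block edge is at (278,322), the roof's right edge is at (253,318), and the portico's end is at the end board (row 312). I'll compute the jaw value and check for the bearing.

```bash
python3 - <<'E'
from h import *
np.set_printoptions(precision=4,suppress=True)
a=pickle.load(open("w7.pkl","rb"));o=a["obs"];O=np.array([.4465,-.2857]);c,s=np.cos(.0567),np.sin(.0567)
def cl(uv,z):
    P=plane(a,[(60+x/1.7-.2,y/1.7-.2) for x,y in uv],z,o)[:,:2]-O
    return P@np.array([[c,-s],[s,c]])
print("jaw block L,R far",cl([(278,322),(332,322)],.058))
print("fence inner, endboard inner",cl([(52,268),(60,311),(574,308)],.058))
print("front board",cl([(497,310),(547,310)],.036))
print("tab L,R",cl([(275,425),(328,425)],.08))
print("roof L,R",cl([(68,320),(253,316),(253,450)],.057))
print("beam tips",cl([(260,346),(274,346),(264,400),(278,400)],.045))
E
```

```text
jaw block L,R far [[-0.0308  0.0029]
 [-0.0474  0.0029]]
fence inner, endboard inner [[ 0.0356 -0.0138]
 [ 0.0358 -0.0008]
 [-0.1218 -0.0015]]
front board [[-0.1041  0.0041]
 [-0.1218  0.0041]]
tab L,R [[-0.0322  0.0271]
 [-0.0471  0.0272]]
roof L,R [[ 0.0345  0.0023]
 [-0.023   0.0012]
 [-0.0195  0.0477]]
beam tips [[-0.0219  0.0145]
 [-0.0266  0.0145]
 [-0.0219  0.0344]
 [-0.0268  0.0345]]
```

```bash
python3 -m creep '{"hand":[0,0,0,0,0,0,0,0,0,0],"travel":[[0,0.003,0],[0,0.004,0],[0,0.008,0],[0,0.01,0],[0,0,-0.02],[0,0,-0.04],[0,0,-0.04],[0,0,-0.03],[0,0,0],[0,0,0]],"turn":[0,0,0,0,0,0,0,0,0,0]}'
python3 snap.py w8
python3 - <<'E'
import cv2
a=cv2.imread("pics/w8.png");cv2.imwrite("pics/w8z.png",cv2.resize(a[60:340,60:400],None,fx=2.1,fy=2.1,interpolation=3))
E
```

```text
time: 22.5
tcp_pos: [0.3646, -0.2417, 0.2019]
orientation: [-0.001, 0.727, -0.686, 0.001]
wrist_force: [-0.0, 0.7, -0.5]
opening: -0.003
gripper_force: 0.0
[ 0.36458384 -0.24174921  0.20185073]
```

View pics/w8z.png

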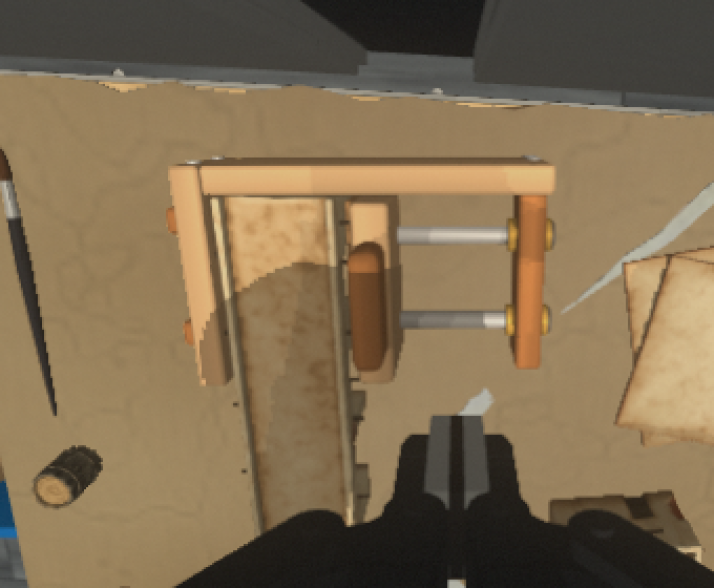

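The portico is held between fence and jaw, its end is at the end board (row 195), and the gripper is clear. I'm handing in.

```bash
python3 -c "
from bench import env
print(env.hand_in())"
```

```text
the job is handed in; nothing more can be done
None
```

I slid the portico, never commanding any lift, into the clamp until its end met the end board, then pushed the jaw home by its grip (about 21 mm) and handed the job in at 22.5 s with the robot clear; I sent nothing near the dome, barrel or glue bottle, but only the barrel showed in the last picture.

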